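# Close the card holder and hold a spring clip open over its top edge

### The arm

A 6-joint arm with a two-finger parallel gripper is mounted at the origin on a cart in front of the work surface, level with it; the furniture and walls round the work are solid. World frame = base frame: x ahead of the robot, y to its left, z up, the work surface at z = 0. Lengths are in m, angles in rad, forces in N, time in s.
With the tool pointing down it reaches from about 0.35 to 0.875 m from the base axis. Payload 15.5 kg.
Tool frame: the origin (TCP) lies on the centre line of the jaws, within the pads' length; the fingertips stand 25 mm ahead of it and the grasp point (between the pads) lies 6 mm ahead of it; z points along the fingers, x is the direction in which the jaws open and shut, and the axes are right-handed (so a half turn about z gives the same grasp; the last joint's range is limited). The gripper opens to 85 mm and grips with 20 to 120 N. Pads are 22 mm wide; open, the fingers measure 114 mm over their backs; the gripper's body (76 mm by 85 mm) begins 54 mm behind the grasp point. The pads swing forward as they close: fully open they stand 13 mm farther back than shut.
Start: joints at [-1.389, 0.494, 1.345, -0, 1.302, -0.096], TCP at [0.171, -0.601, 0.256] pointing down, gripper open.
Joint ranges: [-2.91, 2.91], [-0.82, 2.16], [0.22, 2.67], [-1.22, 4.37], [0.12, 2.79], [-3.08, 3.08]. Speed limits (rad/s): [1.89, 1.89, 2.57, 3.01, 3.01, 3.01].

### API

Orientations are given as a 3x3 rotation matrix whose columns are the frame's x, y, z axes.
In Python, from bench import status, optics, job, nets gives the robot as it stands.
- The arm moves only by the tool play_rows, never from a script. Its argument "commands" is a list of rows, each a list of 7 numbers: the turn, a rotation vector about the tool's x, y, z in rad, then the shift along the tool's x, y, z in cm, then the opening in per cent of the stroke, from 0 (shut) to 100 (fully open). In form: [[ax, ay, az, x, y, z, jaw], ...]. A call has 1 to 8 rows; each row shifts and turns the commanded pose from where the row before left it, along the tool's axes as they then stand; what a row does not reach is not made up. A row lasts 1/12 s, in which the tool goes at most 41.7 mm and 7.16 degrees, less where a joint would pass 70% of its speed; a pose out of reach is approached as far as the arm can. A call with a gripper value outside its range is refused whole. The fingers move at their own pace and stop on an object; the grip force is fixed at half the most. Time passes only in rows, so rows that do not move let the fingers close. It gives the time, the measured TCP pose, the force and the opening at its end, in the units of the state.
- status.observe(): the state, without advancing time (a new reading comes with each control period).
- optics.get_image(name): name is "side" or "top"; returns a dict with "pixels" (420x560x3 uint8, red, green, blue), "z_map" (420x560 float32, m along the optical axis (not along the pixel's ray), 0 where there is no reading), "K" (3x3 intrinsics, pixels), "view" (4x4, takes a point from world to camera coordinates). Camera axes: x right, y up, looking along -z (the intrinsics and any distortion apply to the point x, -y, -z); pixel columns grow to the right and rows downward; lengths in m; the calibration is good to about 2 mm. A picture is of the moment at which its call begins.
- job.hand_in(): hands the job in, once; it reports no verdict.
Trained networks look in the newest picture that a camera, given by its name, has taken for a name from the list of things; names that differ only in an ending like _2 or _b are one class to them, and where a whole thing is asked for, a point or a joint stands for the part that bears it (a point fixed in the world has none). Each returns a list of dicts, best first, with "score" (0 to 1); they miss things now and then, are a little off and sometimes report something else, mostly with a low value. They report only what shows in the picture. A call takes as long as a camera call. They do not tell look-alikes from the thing itself.
- nets.look_for(camera, query): "rect" ([centre column, centre row, width, height] in pixels, round what is visible of it).
- nets.masks_of(camera, query): "region" (420x560 bool, what is visible of it) and "rect" ([centre column, centre row, width, height] in pixels, round what is visible of it).
- nets.mark_of(camera, query): "centre" ([row, column] in pixels: a listed point, or the origin of a listed thing).
The state is a dict: "time_s": time; "joint_positions": joint angles; "joint_vel": joint speeds; "joint_torque": joint torques, N m; "tool_pos": TCP position; "eef_rot": TCP orientation; "wrist_force": force on the tool from outside, world axes, zero at the start; "moment": the same for the moment, N m; "finger_gap": finger opening in m.
Only numpy, scipy, OpenCV 4.12 (cv2) and the standard library are available. Lean on these libraries where they do the work, as an engineer would, in place of code of your own. Each camera call takes 0.05 s, during which the arm holds its last target.

### The job

First push the card holder's tipped-down window leaf up on its bottom hinge until it stands flat against the back plate. Then squeeze the grips of the spring clip that sits on the rail, lift it off, and bring its spread jaws down over the middle of the card holder's top edge, one jaw in front of the leaf and one behind the back plate, square to the edge, reaching well down over it without touching anything. Finish like that, still squeezing the clip and holding it gaping around the edge (do not let it close or let go), and leave the other things on the bench where they are.

Things in the scene. Friction and masses are not known exactly. Their poses are not given: they have to be found in the camera images.
- holder_edge (a point): middle of the card holder's top edge, 115 mm above the bench, 110 mm long. x points from leaf to back plate (away from the robot), y along the edge, z up. The back plate (aluminium, white card on its front) lies at x 0.5 to 4.5 mm, the shut leaf at x -3.5 to -0.5 mm
- leaf_hinge (a point): the leaf's hinge axis, along the holder's y, 18 mm above the bench, 3.5 mm before the holder_edge's x = 0 plane; same axes as holder_edge
- leaf (a joint): angle of the holder's window leaf (black frame with clear pane, 110 mm wide, 97 mm from hinge to top, 3 mm thick): 0 = upright, flat against the back plate, its stop; grows as it tips down toward the robot, at most 1.0 rad. Stiff hinge: it stays where it is left; about 1 N at its top moves it
- leaf_top (a point): the middle of the leaf's free top edge, midway through its 3 mm
- rail: clip rail, fixed to the bench: dark steel foot 70x130x12 mm with an upright steel strip, 4 mm thick, 120 mm long along the rail's y, top at 75 mm above the bench. Origin under its middle on the bench, x across the strip, z up
- clip_pivot (a point): middle of the spring clip's pivot barrel (14 mm thick), half-way up the clip. y along the pivot (parallel to the rail's strip), x from near to far jaw, z up. The clip starts astride the strip, jaws down, grips up, this point 82 mm above the bench; it keeps to the middle between the grips
- jaw_far (a joint): angle of the far jaw with its grip: 0 = pinching the 4 mm strip, 0.28 rad = fully spread against the spring (inner gap of the jaw tips then about 30 mm), -0.03 = shut with nothing in it. The near jaw mirrors it
- tip_far (a point): inner lower end of the far jaw, 48 mm below the pivot when at 0 and 46 mm below when fully spread
- tip_near (a point): inner lower end of the near jaw, likewise
- holder: the card holder, fixed to the bench: upright plate on a dark steel foot 90x130x12 mm. Origin on the bench below holder_edge, same axes
- clip: spring clip, 28 mm wide (y), 98 mm tall, about 75 g; same point and axes as clip_pivot. Two black-sleeved grips rise to 50 mm above the pivot (sleeves from 15 mm up), leaning apart: outer width 56 mm at the top, 39 mm at 20 mm up. Squeezed along x to their stop they stand parallel, 26 mm outer width, and the jaws are fully spread; takes 5 to 10 N
- tube_a: bystander, to be left alone: white tube with an orange cap, standing, 34 mm across, 114 mm tall. Origin at the centre of its underside
- tube_b: bystander, to be left alone: white tube with a blue cap, standing, 34 mm across, 117 mm tall. Origin at the centre of its underside
- flow_case: bystander, to be left alone: flat white plastic case, 55x85x18 mm. Origin at the centre of its underside
- slide_case: bystander, to be left alone: slide mailer box, 30x85x34 mm. Origin at the centre of its underside
- reagent: bystander, to be left alone: small reagent bottle, 36 mm across, 75 mm tall. Origin at the centre of its underside
- mouse: bystander, to be left alone: computer mouse, 89x48x32 mm. Origin at the centre of its underside
- tape: bystander, to be left alone: roll of tape, 96 mm across, 25 mm high, lying. Origin at the centre of its underside
Not all that is in view belongs to the job. Leave any yellow look-alike of the clip alone.

How it is judged:
On the way, in this order (a step that is already met when the one before it is completed fails the run):
1. the leaf is pushed up flat against the back plate (value of joint leaf below 0.06 rad), for 0.2 s.
2. the clip is squeezed open and lifted off the rail in the fingers (contact force between the fingers and clip above 3 N and contact force between clip and rail below 0.3 N and value of joint jaw_far above 0.15 rad and z of clip_pivot in the frame of rail above 0.135 m), for 0.2 s.
At the end, for the whole second after the job is handed in: Leaf within 0.06 rad of its stop; clip held still in the fingers (over 3 N), jaw angle over 0.18; jaw tips either side of leaf and plate, over 10 mm below the edge; pivot within 20 mm of its middle and 7 to 45 mm above it; within 0.25 rad of square and upright; touching neither holder nor rail (contact force between the fingers and clip above 3 N and contact force between clip and rail below 0.3 N and value of joint jaw_far above 0.18 rad and value of joint leaf below 0.06 rad and ((x of tip_far in the frame of holder_edge above 0.0045 m and x of tip_near in the frame of holder_edge below -0.004 m) or (x of tip_near in the frame of holder_edge above 0.0045 m and x of tip_far in the frame of holder_edge below -0.004 m)) and z of each of tip_far, tip_near in the frame of holder_edge below -0.01 m and y of clip_pivot in the frame of holder_edge between -0.02 and 0.02 m and z of clip_pivot in the frame of holder_edge between 0.007 and 0.045 m and angle between the y axis of clip_pivot and the y axis of holder_edge, either way round below 0.25 rad and angle between clip_pivot's own z axis and vertical below 0.25 rad and contact force between clip and holder below 0.5 N and linear speed of clip below 0.02 m/s); the arm keeps its last pose, push and grip.
It fails at once if another thing on the bench is pushed away or knocked over (distance of any of tube_a, tube_b, flow_case, slide_case, reagent, mouse, tape from where it was at the start of the episode above 0.03 m or angle between any of tube_a, tube_b, reagent's own z axis and vertical above 0.6 rad).
It also fails if it takes over 50 s, if anything falls off the work surface, if the arm or the gripper's body presses on something with over 40 N, if the wrist force passes 120 N, or if a joint passes its speed limit or range.

## Working session

There is one attempt and no reset: what is moved stays moved. The work goes in short steps, Python scripts to look and compute and a tool call to move; the robot and the scene stay as the last step left them, time stands still between calls to the robot, and variables do not carry over. Pictures are saved under pics/ and viewed, and the job is handed in when it is done.

Besides the shell and the picture viewer there is one more tool, called after "Request:" as name([rows], argument=value, ...), one row to a line, values as JSON. play_rows: Moves the arm, as the interface text tells. Its arguments: {"type":"object","properties":{"commands":{"type":"array","items":{"type":"array","items":{"type":"number"}}}},"required":["commands"]}

```bash
ls; mkdir -p pics
cat > h.py <<'E'
import numpy as np, cv2
from bench import status, optics, job, nets
def grab(n,fn=None):
    d=optics.get_image(n)
    if fn: cv2.imwrite('pics/'+fn,d['pixels'][:,:,::-1])
    return d
def w(d,c,r,z=None):
    """pixel->world using depth"""
    K=d['K']; 
    if z is None:
        p=d['z_map'][int(round(r))-1:int(round(r))+2,int(round(c))-1:int(round(c))+2]; p=p[p>0]; z=np.median(p)
    cam=np.array([(c-K[0,2])/K[0,0]*z,-(r-K[1,2])/K[1,1]*z,-z,1])
    return (np.linalg.inv(d['view'])@cam)[:3]
def wz(d,c,r,h):
    """pixel->world on plane z=h"""
    o=np.linalg.inv(d['view'])[:3,3]; p=w(d,c,r,1.0); v=p-o
    return o+v*(h-o[2])/v[2]
def px(d,p):
    q=d['view']@np.append(p,1); K=d['K']
    return np.array([K[0,0]*q[0]/-q[2]+K[0,2],K[1,1]*-q[1]/-q[2]+K[1,2]])
E
python3 - <<'E'
from h import *
np.set_printoptions(precision=4,suppress=True)
for n in('side','top'):
    d=grab(n,n+'0.png'); print(n,d['K'],np.linalg.inv(d['view']))
    for q in ['holder_edge','leaf_hinge','leaf_top','clip_pivot','tip_far','tip_near','rail','holder','clip']:
        print(q,[(np.round(m['centre'],1),round(m['score'],2)) for m in nets.mark_of(n,q)[:3]])
    for q in ['tube_a','flow_case','slide_case','reagent','mouse','tape']:
        print(q,[(np.round(m['centre'],1),round(m['score'],2),w(d,m['centre'][1],m['centre'][0])) for m in nets.mark_of(n,q)[:3]])
print(status.observe())
E
```

```text
pics
side [[505.2395   0.     267.0929]
 [  0.     505.2395 203.2828]
 [  0.       0.       1.    ]] [[-0.9865  0.11   -0.1213  0.4081]
 [-0.1619 -0.544   0.8233  1.0271]
 [ 0.0246  0.8318  0.5545  0.8807]
 [ 0.      0.      0.      1.    ]]
holder_edge [(array([278.2, 250.1]), 0.78)]
leaf_hinge [(array([306.2, 252.1]), 0.94)]
leaf_top [(array([282. , 270.9]), 0.7)]
clip_pivot [(array([227.1, 305.1]), 0.71), (array([222.1, 276.1]), 0.59)]
tip_far [(array([228.3, 310.6]), 0.6), (array([244.7, 305.9]), 0.58), (array([234.7, 271.5]), 0.47)]
tip_near [(array([244. , 310.9]), 0.52), (array([231.6, 273.1]), 0.38), (array([212.4, 323.7]), 0.24)]
rail [(array([252. , 308.8]), 0.93)]
holder [(array([314.8, 252.1]), 0.63), (array([242.4, 304.7]), 0.28)]
clip [(array([220.5, 272.5]), 0.59), (array([226.3, 306.7]), 0.58)]
tube_a [(array([245.4, 219.9]), 0.63, array([ 0.6917, -0.032 ,  0.0114])), (array([235.4, 232.8]), 0.56, array([ 0.6651, -0.0754,  0.0174]))]
flow_case [(array([265. , 246.7]), 0.83, array([0.6018, 0.0434, 0.0192])), (array([243.7, 312.3]), 0.43, array([ 0.442 , -0.0836,  0.015
[... 1893 characters left out ...]
 [(array([250.5, 372.2]), 0.8, array([ 0.4279, -0.4474,  0.0315]))]
tape [(array([246.8, 402.7]), 0.63, array([ 0.4438, -0.5651, -0.0029]))]
{'time_s': 1.6, 'joint_positions': array([-1.3885,  0.4936,  1.3455, -0.    ,  1.3025, -0.0955]), 'joint_vel': array([ 0.0006,  0.001 , -0.0008,  0.0007, -0.0011,  0.0012]), 'joint_torque': array([  0.0003, -88.2025, -38.426 ,  -0.0003,   0.001 ,  -0.    ]), 'tool_pos': array([ 0.1714, -0.601 ,  0.2563]), 'eef_rot': array([[ 0.2743, -0.9617, -0.    ],
       [-0.9617, -0.2743,  0.    ],
       [-0.    , -0.    , -1.    ]]), 'wrist_force': array([ 0.1141,  0.0606, -0.8493]), 'moment': array([-0.0446,  0.0068, -0.0603]), 'finger_gap': 0.08522839473225066}
```

View pictures.

Run:
```python
import cv2
a=cv2.imread('pics/side0.png')[130:370,150:430]; cv2.imwrite('pics/sidec0.png',cv2.resize(a,None,fx=2.8,fy=2.5,interpolation=2)[:600])
a=cv2.imread('pics/top0.png')[130:310,140:420]; cv2.imwrite('pics/topc0.png',cv2.resize(a,None,fx=2.8,fy=2.8,interpolation=2))
```

```text
(no output)
```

View pics/side0.png

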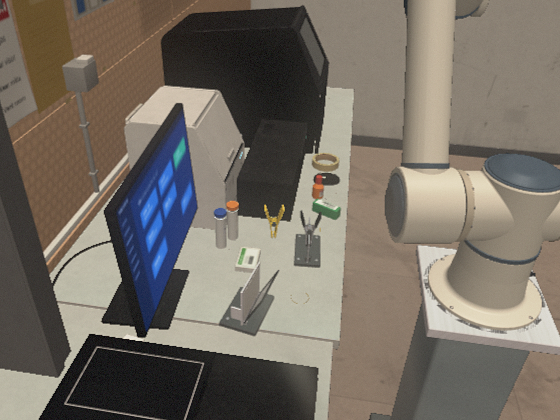

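View pics/top0.png

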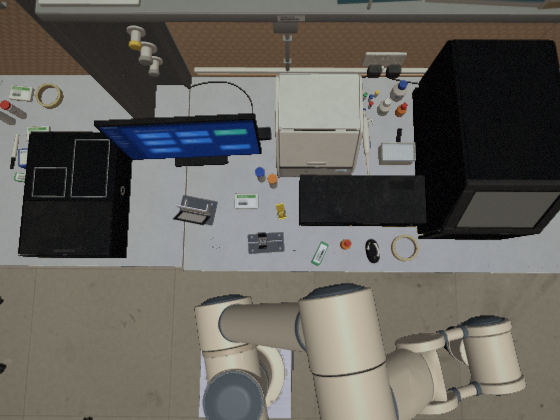

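```bash
ls pics
```

```text
side0.png
sidec0.png
top0.png
topc0.png
```

View pics/sidec0.png

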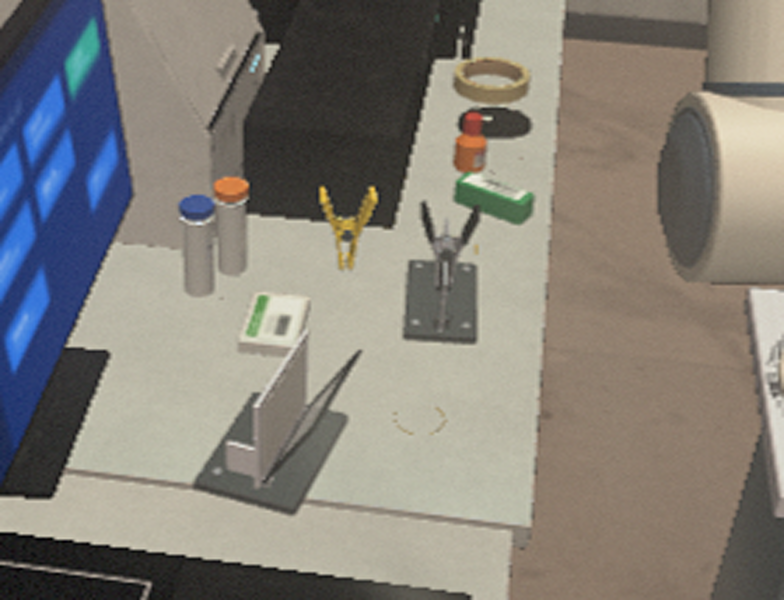

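View pics/topc0.png

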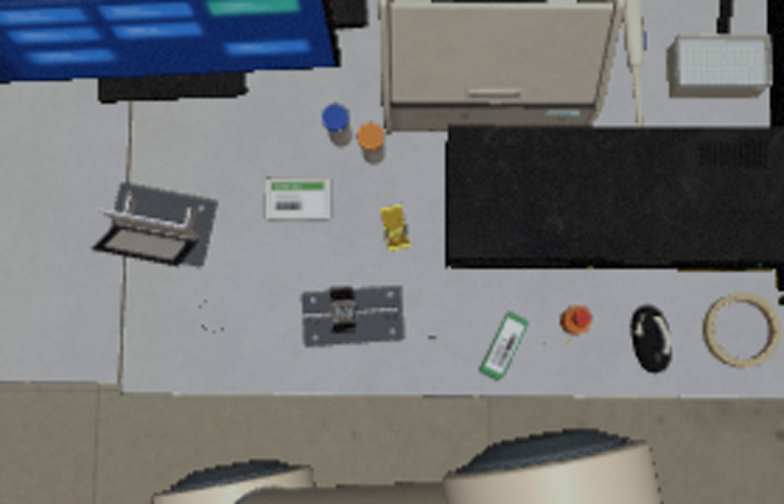

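```bash
cat >> h.py <<'E'
def tri(d1,p1,d2,p2):
    A=[];
    for d,p in((d1,p1),(d2,p2)):
        o=np.linalg.inv(d['view'])[:3,3]; v=w(d,p[0],p[1],1.0)-o; v/=np.linalg.norm(v); A.append((o,v))
    M=sum(np.eye(3)-np.outer(v,v) for o,v in A); b=sum((np.eye(3)-np.outer(v,v))@o for o,v in A)
    x=np.linalg.solve(M,b); r=[np.linalg.norm(np.cross(x-o,v)) for o,v in A]
    return x,r[0]
def crop(fn,src,c0,r0,wd,ht,s):
    a=src[r0:r0+ht,c0:c0+wd,::-1]; cv2.imwrite('pics/'+fn,cv2.resize(np.ascontiguousarray(a),None,fx=s,fy=s,interpolation=cv2.INTER_NEAREST))
E
python3 - <<'E'
from h import *
np.set_printoptions(precision=4,suppress=True)
s=grab('side');t=grab('top')
np.savez('f0.npz',sp=s['pixels'],sz=s['z_map'],tp=t['pixels'],tz=t['z_map'],sK=s['K'],sv=s['view'],tK=t['K'],tv=t['view'])
for q,a,b in[('edge',(250.1,278.2),(190.2,208.2)),('hinge',(252.1,306.2),(192.9,213.8)),('leaftop',(270.9,282),(186.4,221.4)),('pivot',(305.1,227.1),(262.5,240.2)),('rail',(308.8,252),(267.8,243)),('holder',(252.1,314.8),(196.9,213.9))]:
    print(q,tri(s,a,t,b))
crop('a1.png',s['pixels'],215,255,75,80,7); crop('a2.png',t['pixels'],165,185,65,50,11)
crop('a3.png',s['pixels'],285,200,50,75,8); crop('a4.png',t['pixels'],240,220,52,42,14)
for n,c,r in[('blackbox',360,200),('monitor top',180,125),('monitor bottom',185,155),('hob',75,190),('instr',315,165)]: print(n,w(t,c,r))
E
```

```text
edge (array([0.565 , 0.1884, 0.1086]), np.float64(0.0003492250964533996))
hinge (array([0.5572, 0.196 , 0.0296]), np.float64(0.0014351112144962471))
leaftop (array([0.5174, 0.1982, 0.1145]), np.float64(0.0008715821750673263))
pivot (array([ 0.4612, -0.0602,  0.0859]), np.float64(0.003187032382283801))
rail (array([ 0.4519, -0.0743, -0.0076]), np.float64(0.002702256938233898))
holder (array([ 0.5599,  0.189 , -0.0058]), np.float64(0.00024878701538057164))
blackbox [ 0.5917 -0.3895  0.1381]
monitor top [0.7641 0.1627 0.3881]
monitor bottom [0.7448 0.207  0.1366]
hob [0.618  0.5691 0.1507]
instr [ 0.7026 -0.2363  0.174 ]
```

View pics/a1.png

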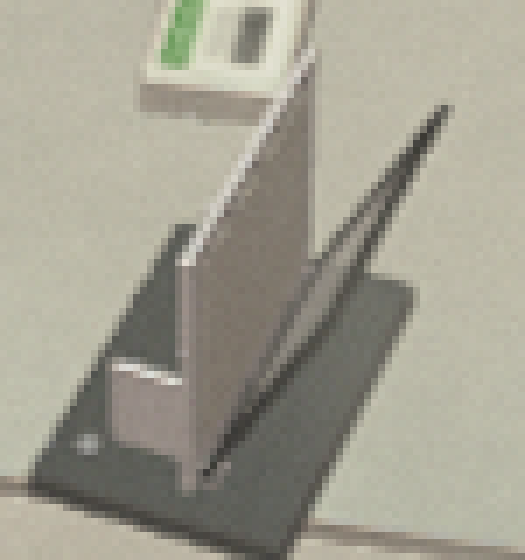

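View pics/a2.png

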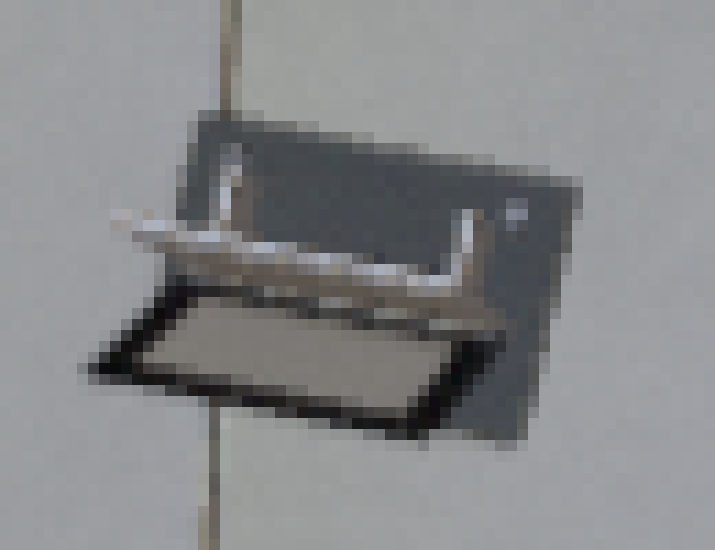

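View pics/a3.png

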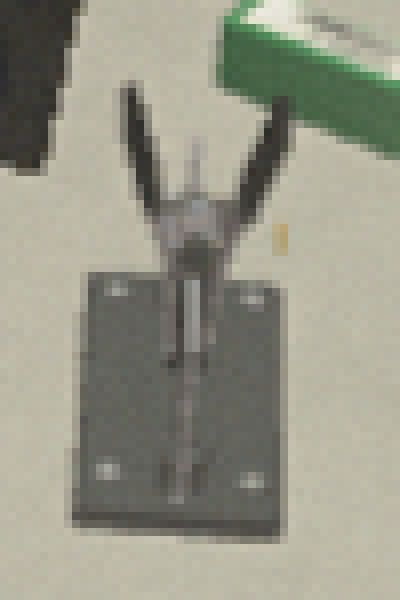

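View pics/a4.png

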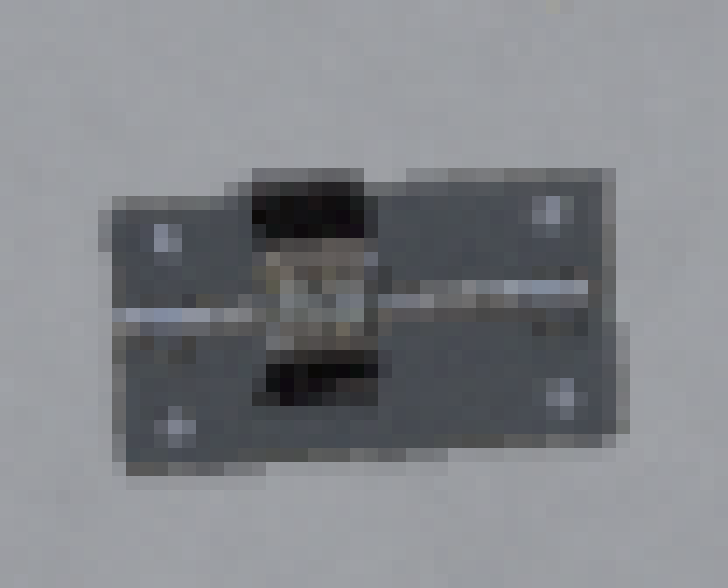

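```bash
cat > fit.py <<'E'
from h import *
from scipy.optimize import least_squares
np.set_printoptions(precision=4,suppress=True)
f=np.load('f0.npz'); S=dict(K=f['sK'],view=f['sv']);T=dict(K=f['tK'],view=f['tv'])
def R(p,l): c,s=np.cos(p[2]),np.sin(p[2]); return np.array([p[0]+c*l[0]-s*l[1],p[1]+s*l[0]+c*l[1],l[2]])
for off in(0,-0.5):
    H=[(T,(183,195.3),lambda p:(p[3]+.045,.065,.012)),(T,(217.7,201.6),lambda p:(p[3]+.045,-.065,.012)),(T,(212.7,225.5),lambda p:(p[3]-.045,-.065,.012)),
     (S,(220,323.6),lambda p:(p[3]+.045,.065,.012)),(S,(240,287.6),lambda p:(p[3]+.045,-.065,.012)),(S,(273.9,295.3),lambda p:(p[3]-.045,-.065,.012)),(S,(255.7,332.9),lambda p:(p[3]-.045,.065,.012)),
     (S,(241.4,292.1),lambda p:(.0025,.055,.115)),(S,(259.3,262.7),lambda p:(.0025,-.055,.115)),(T,(175.7,204.6),lambda p:(.0025,.055,.115))]
    fun=lambda p:np.concatenate([px(d,R(p,l(p)))-np.array(q)-off for d,q,l in H])
    r=least_squares(fun,[.56,.19,-.2,0]); print('holder',off,r.x,'\n',r.fun.reshape(-1,2).round(1).tolist())
    RL=[(T,(247.9,234.6),(.035,.065,.012)),(T,(283.2,232.1),(.035,-.065,.012)),(T,(284.3,251.4),(-.035,-.065,.012)),(T,(249.6,253.6),(-.035,.065,.012)),(T,(249,242.4),(0,.06,.075)),(T,(282,240.5),(0,-.06,.075)),
      (S,(295.6,234.4),(.035,-.065,.012)),(S,(320,236.2),(-.035,-.065,.012)),(S,(319.9,265.5),(-.035,.065,.012)),(S,(294.4,264.5),(.035,.065,.012))]
    fun=lambda p:np.concatenate([px(d,R(p,l))-np.array(q)-off for d,q,l in RL])
    q=least_squares(fun,[.45,-.07,0]); print('rail',q.x,'\n',q.fun.reshape(-1,2).round(1).tolist())
    # leaf angle from top corners: side far corner tip (448,105)->(279,270), top: (95,370)->(173.6,218.6),(420,435)->(203.2,224.5)
    L=[(S,(278.6,270.2),-.055),(T,(173.6,218.6),.055),(T,(203.2,224.5),-.055)]
    fun=lambda a:np.concatenate([px(d,R(r.x,(-.0035-.097*np.sin(a[0]),y,.018+.097*np.cos(a[0]))))-np.array(g)-off for d,g,y in L])
    a=least_squares(fun,[.6]); print('leaf',a.x,a.fun.round(1)); print('leaf top',R(r.x,(-.0035-.097*np.sin(a.x[0]),0,.018+.097*np.cos(a.x[0]))))
    print('clip y(top, z=.12)',wz(T,262.5+off,240.5+off,.12), 'side z=.082',wz(S,309+off,228.5+off,.082),'rail pt there',)
E
python3 fit.py
```

```text
holder 0 [ 0.5619  0.1884 -0.1721  0.0089] 
 [[-1.1, 0.1], [-1.2, -0.0], [-1.2, 0.1], [-0.9, -1.1], [0.2, -1.9], [0.6, -0.6], [0.4, 0.2], [0.1, -0.0], [-0.4, -1.6], [-1.5, 0.6]]
rail [ 0.4535 -0.0667  0.0795] 
 [[-1.0, 0.0], [-0.5, -0.1], [-0.2, -0.1], [-1.5, 0.4], [-1.7, 0.6], [-0.2, -0.0], [0.0, -1.5], [0.2, -1.6], [0.5, -1.2], [-0.6, -2.2]]
leaf [0.4496] [-0.2 -1.1 -1.7  0.7  0.1  0.4]
leaf top [0.5169 0.1962 0.1054]
clip y(top, z=.12) [ 0.4546 -0.0623  0.12  ] side z=.082 [ 0.4538 -0.0616  0.082 ] rail pt there
holder -0.5 [ 0.5633  0.1881 -0.1703  0.009 ] 
 [[-0.6, 0.2], [-0.7, 0.0], [-0.6, 0.2], [-1.0, -0.7], [0.1, -1.5], [0.5, -0.3], [0.3, 0.5], [0.1, 0.3], [-0.5, -1.3], [-0.9, 0.7]]
rail [ 0.4551 -0.066   0.08  ] 
 [[-0.7, 0.1], [-0.2, -0.1], [0.1, -0.0], [-1.2, 0.4], [-1.4, 0.6], [0.1, 0.0], [-0.1, -1.0], [0.1, -1.1], [0.4, -0.6], [-0.7, -1.6]]
leaf [0.4478] [-0.4 -0.8 -1.   0.7  0.7  0.5]
leaf top [0.5185 0.1958 0.1054]
clip y(top, z=.12) [ 0.4562 -0.0606  0.12  ] side z=.082 [ 0.4554 -0.0636  0.082 ] rail pt there
```

```bash
cat >> h.py <<'E'
def to(p,yaw=None):
    s=status.observe(); R=s['eef_rot']; d=R.T@(np.array(p)-s['tool_pos'])*100
    print('t',s['time_s'],'pos',s['tool_pos'].round(4),'yaw',round(np.arctan2(R[1,0],R[0,0]),3),'shift cm (current axes)',d.round(2), 'n',np.linalg.norm(d)/4.17)
    if yaw is not None:
        c,q=np.cos(yaw),np.sin(yaw); Rt=np.array([[c,q,0],[q,-c,0],[0,0,-1.]])
        from scipy.spatial.transform import Rotation as Ro
        print('rotvec',Ro.from_matrix(R.T@Rt).as_rotvec().round(3),'shift in target axes',(Rt.T@(np.array(p)-s['tool_pos'])*100).round(2))
E
python3 -c "
from h import *
to([.474,.203,.256],-1.742)"
```

```text
t 1.7 pos [ 0.1714 -0.601   0.2563] yaw -1.293 shift cm (current axes) [-6.902e+01 -5.115e+01  3.000e-02] n 20.601704149626865
rotvec [0.    0.    0.449] shift in target axes [-8.438e+01 -1.612e+01  3.000e-02]
```

Request:
play_rows([
  [0,0,0.112,0,0,0,0],
  [0,0,0.112,0,0,0,0],
  [0,0,0.112,0,0,0,0],
  [0,0,0.112,0,0,0,0],
  [0,0,0,-3.0,-2.5,0,0],
  [0,0,0,-3.0,-2.5,0,0],
  [0,0,0,-3.0,-2.5,0,0],
  [0,0,0,-3.0,-2.5,0,0],
])

```text
time_s: 2.37
tool_pos: [0.2912, -0.4985, 0.2563]
eef_rot: [[-0.17, -0.985, 0.0], [-0.985, 0.17, -0.0], [0.0, -0.0, -1.0]]
wrist_force: [1.6, -1.3, -0.8]
finger_gap: -0.0
```

Request:
play_rows([
  [0,0,0,-3.9,-0.6,0,0],
  [0,0,0,-3.9,-0.6,0,0],
  [0,0,0,-3.9,-0.6,0,0],
  [0,0,0,-3.9,-0.6,0,0],
  [0,0,0,-3.9,-0.6,0,0],
  [0,0,0,-3.9,-0.6,0,0],
  [0,0,0,-3.9,-0.6,0,0],
  [0,0,0,-3.9,-0.6,0,0],
])

```text
time_s: 3.03
tool_pos: [0.3906, -0.1986, 0.2565]
eef_rot: [[-0.17, -0.985, 0.001], [-0.985, 0.17, -0.0], [0.0, -0.001, -1.0]]
wrist_force: [1.1, -1.3, -0.1]
finger_gap: 0.0002
```

Request:
play_rows([
  [0,0,0,-3.9,-0.2,0,0],
  [0,0,0,-3.9,-0.2,0,0],
  [0,0,0,-3.9,-0.2,0,0],
  [0,0,0,-3.9,-0.2,0,0],
  [0,0,0,-3.9,-0.2,0,0],
  [0,0,0,-3.9,-0.2,0,0],
  [0,0,0,-3.9,-0.2,0,0],
  [0,0,0,0,0,0,0],
])

```text
time_s: 3.7
tool_pos: [0.4514, 0.0718, 0.2565]
eef_rot: [[-0.165, -0.986, 0.001], [-0.986, 0.165, 0.002], [-0.002, -0.001, -1.0]]
wrist_force: [-0.5, -1.2, -0.3]
finger_gap: -0.0004
```

```bash
python3 -c "
from h import *
to([.474,.203,.10],-1.742)"
```

```text
t 3.7 pos [0.4514 0.0718 0.2565] yaw -1.737 shift cm (current axes) [-13.28  -0.05  15.68] n 4.926794959221514
rotvec [-0.001  0.002  0.005] shift in target axes [-1.331e+01  1.000e-02  1.565e+01]
```

Request:
play_rows([
  [0,0,0.005,-3.3,0,0,0],
  [0,0,0,-3.3,0,0,0],
  [0,0,0,-3.3,0,0,0],
  [0,0,0,-3.4,0,0,0],
  [0,0,0,0,0,4.0,0],
  [0,0,0,0,0,4.0,0],
  [0,0,0,0,0,4.0,0],
  [0,0,0,0,0,3.6,0],
])

```text
time_s: 4.37
tool_pos: [0.4732, 0.1975, 0.0986]
eef_rot: [[-0.174, -0.985, 0.0], [-0.985, 0.174, 0.0], [-0.0, -0.0, -1.0]]
wrist_force: [0.7, -0.5, -0.4]
finger_gap: 0.0002
```

```bash
python3 -c "
from h import *
to([.563-.0145*.985,.188+.0145*.17,.10],-1.742)
d=grab('side','s1.png'); crop('s1c.png',d['pixels'],200,200,120,120,6)
t=grab('top'); crop('t1c.png',t['pixels'],150,160,110,90,7)
s=status.observe(); tip=s['tool_pos']+[0,0,-.025]; print(px(d,tip),px(t,tip))"
```

```text
t 4.3667 pos [0.4732 0.1975 0.0986] yaw -1.745 shift cm (current axes) [-0.62 -7.56 -0.14] n 1.8198593794383693
rotvec [-0.     0.    -0.003] shift in target axes [-0.6  -7.56 -0.14]
[290.42104543 298.384033  ] [189.21850854 236.32690002]
```

View pics/s1c.png

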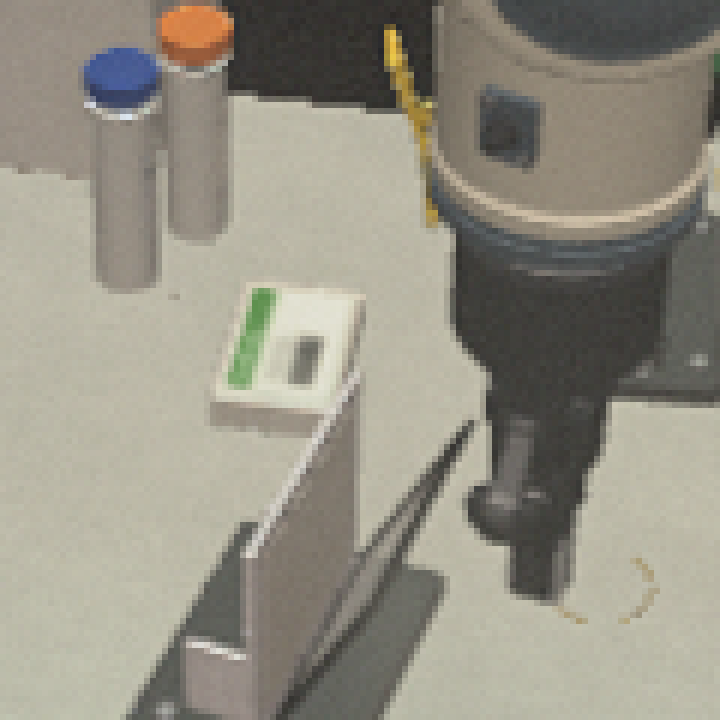

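Request:
play_rows([
  [0,0,0,-0.6,0,-1.8,0],
  [0,0,0,0,-1.5,0,0],
  [0,0,0,0,-1.5,0,0],
  [0,0,0,0,-1.2,0,0],
  [0,0,0,0,-1.0,0,0],
  [0,0,0,0,-0.8,0,0],
  [0,0,0,0,-0.6,0,0],
  [0,0,0,0,0,0,0],
])

```text
time_s: 5.13
tool_pos: [0.5408, 0.1916, 0.119]
eef_rot: [[-0.175, -0.985, 0.001], [-0.985, 0.175, 0.0], [-0.001, -0.001, -1.0]]
wrist_force: [-0.1, -0.2, 0.5]
finger_gap: 0.0002
```

Request:
play_rows([
  [0,0,0,0,-0.3,0,0],
  [0,0,0,0,-0.2,0,0],
  [0,0,0,0,0,0,0],
])

```text
time_s: 5.38
tool_pos: [0.5444, 0.1909, 0.1183]
eef_rot: [[-0.174, -0.985, -0.0], [-0.985, 0.174, -0.0], [0.0, 0.0, -1.0]]
wrist_force: [-0.5, -0.2, 0.2]
finger_gap: -0.0001
```

```bash
python3 -c "
from h import *
to([.563-.0145*.985,.188+.0145*.17,.10],-1.742)
d=grab('side'); crop('s2c.png',d['pixels'],200,220,100,100,7)
"
```

```text
t 5.3833 pos [0.5444 0.1909 0.1183] yaw -1.746 shift cm (current axes) [-0.04 -0.43  1.83] n 0.4505964045986575
rotvec [ 0.    -0.    -0.004] shift in target axes [-0.03 -0.43  1.83]
```

View pics/s2c.png

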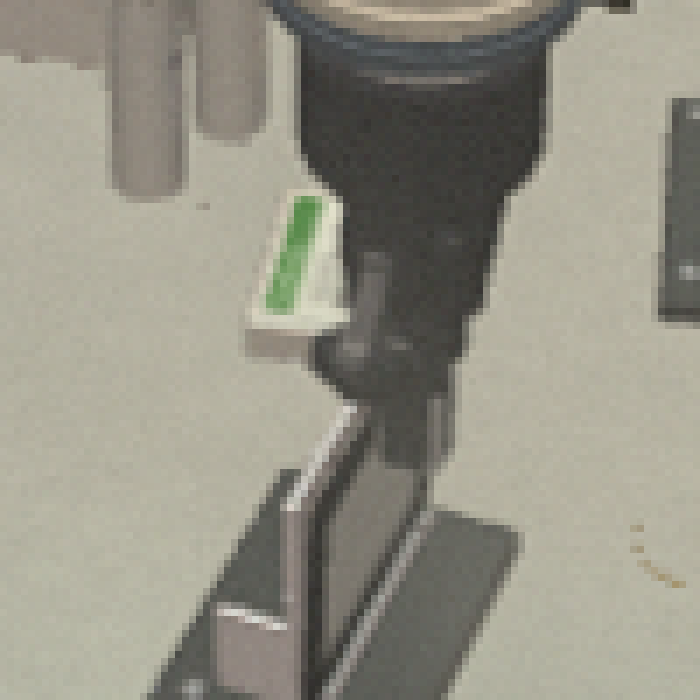

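Request:
play_rows([
  [0,0,0,0,-0.2,0,0],
  [0,0,0,0,-0.2,0,0],
  [0,0,0,0,0,0,0],
])

```text
time_s: 5.68
tool_pos: [0.5478, 0.1901, 0.1181]
eef_rot: [[-0.174, -0.985, -0.002], [-0.985, 0.174, -0.0], [0.0, 0.002, -1.0]]
wrist_force: [-3.6, 1.7, 1.6]
finger_gap: -0.0
```

Request:
play_rows([
  [0,0,0,0,-0.1,0,0],
  [0,0,0,0,0,0,0],
])

```text
time_s: 5.85
tool_pos: [0.5481, 0.1901, 0.1181]
eef_rot: [[-0.174, -0.985, -0.003], [-0.985, 0.174, -0.0], [0.001, 0.003, -1.0]]
wrist_force: [-9.2, 1.9, 5.5]
finger_gap: -0.0001
```

Request:
play_rows([
  [0,0,0,0,-0.1,0,0],
  [0,0,0,0,0,0,0],
  [0,0,0,0,0,0,0],
])

```text
time_s: 6.1
tool_pos: [0.5482, 0.19, 0.118]
eef_rot: [[-0.174, -0.985, -0.004], [-0.985, 0.174, -0.0], [0.001, 0.004, -1.0]]
wrist_force: [-13.0, 3.5, 9.8]
finger_gap: 0.0
```

Request:
play_rows([
  [0,0,0,0,1.0,0,0],
  [0,0,0,0,2.5,0,0],
  [0,0,0,0,2.5,-2.0,100],
  [0,0,0,0,0,-4.0,100],
  [0,0,0,0,0,-4.0,100],
  [0,0,-0.12,0,0,-2,100],
  [0,0,-0.12,0,0,0,100],
  [0,0,-0.12,0,0,0,100],
])

```text
time_s: 6.77
tool_pos: [0.4919, 0.2005, 0.24]
eef_rot: [[0.19, -0.982, 0.004], [-0.982, -0.19, 0.001], [-0.0, -0.004, -1.0]]
wrist_force: [0.2, -0.8, -0.7]
finger_gap: 0.0724
```

Request:
play_rows([
  [0,0,-0.122,0,0,0,100],
  [0,0,-0.122,0,0,0,100],
  [0,0,-0.122,0,0,0,100],
  [0,0,-0.122,0,0,0,100],
  [0,0,-0.122,0,0,0,100],
  [0,0,-0.122,0,0,0,100],
  [0,0,-0.122,0,0,0,100],
  [0,0,-0.122,0,0,0,100],
])

```text
time_s: 7.43
tool_pos: [0.4911, 0.2003, 0.2383]
eef_rot: [[0.92, -0.393, 0.0], [-0.393, -0.92, 0.0], [0.0, -0.0, -1.0]]
wrist_force: [-0.6, 0.6, 0.1]
finger_gap: 0.0854
```

Request:
play_rows([
  [0,0,-0.122,0,0,0,100],
  [0,0,-0.122,0,0,0,100],
  [0,0,-0.122,0,0,0,100],
  [0,0,-0.122,0,0,0,100],
  [0,0,0,0,0,0,100],
])

```text
time_s: 7.85
tool_pos: [0.4912, 0.2003, 0.2383]
eef_rot: [[0.996, 0.085, 0.0], [0.085, -0.996, -0.0], [0.0, 0.0, -1.0]]
wrist_force: [-0.1, -0.3, -0.1]
finger_gap: 0.0852
```

```bash
python3 -c "
from h import *
to([.4547,-.062,.23],.08)
d=grab('side'); crop('s3c.png',d['pixels'],200,200,130,120,6)
"
```

```text
t 7.85 pos [0.4912 0.2003 0.2383] yaw 0.085 shift cm (current axes) [-5.85 25.83  0.83] n 6.353733694738069
rotvec [ 0.    -0.     0.005] shift in target axes [-5.73 25.85  0.83]
```

View pics/s3c.png

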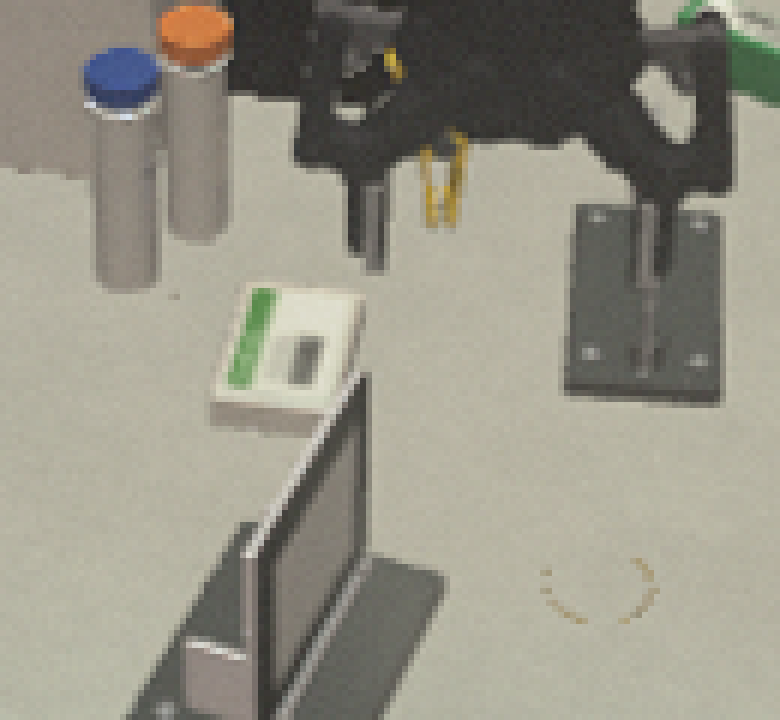

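Request:
play_rows([
  [0,0,0,-0.8,3.7,0,100],
  [0,0,0,-0.8,3.7,0,100],
  [0,0,0,-0.8,3.7,0,100],
  [0,0,0,-0.8,3.7,0,100],
  [0,0,0,-0.8,3.7,0,100],
  [0,0,0,-0.8,3.7,0,100],
  [0,0,0,-0.9,3.6,0,100],
  [0,0,0,0,0,0,100],
])

```text
time_s: 8.57
tool_pos: [0.4539, -0.0665, 0.2384]
eef_rot: [[0.998, 0.069, 0.0], [0.069, -0.998, -0.002], [0.0, 0.002, -1.0]]
wrist_force: [0.8, 0.5, 0.5]
finger_gap: 0.0854
```

```bash
python3 -c "
from h import *
to([.4547,-.062,.14],.08)
d=grab('side'); crop('s4c.png',d['pixels'],265,170,80,100,6)
t=grab('top'); crop('t4c.png',t['pixels'],230,190,70,70,8)
p=status.observe()['tool_pos']; print(px(d,p),px(t,p))
"
```

```text
t 8.5667 pos [ 0.4539 -0.0665  0.2384] yaw 0.069 shift cm (current axes) [ 0.11 -0.46  9.84] n 2.3629969604388883
rotvec [ 0.002 -0.    -0.011] shift in target axes [ 0.12 -0.44  9.84]
[313.2658966 177.7917139] [260.4001624  237.83506715]
```

View pics/s4c.png

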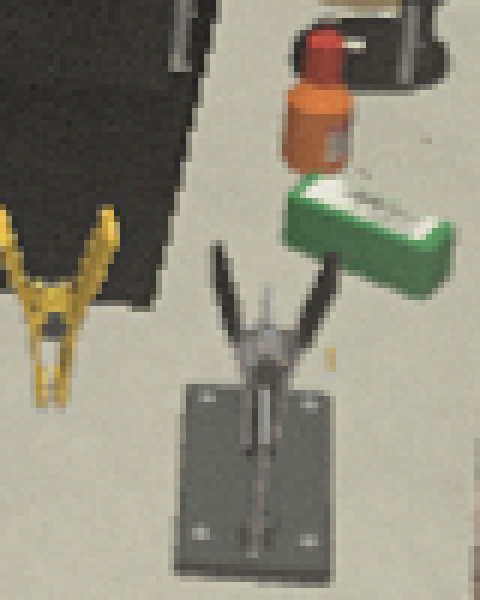

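View pics/t4c.png

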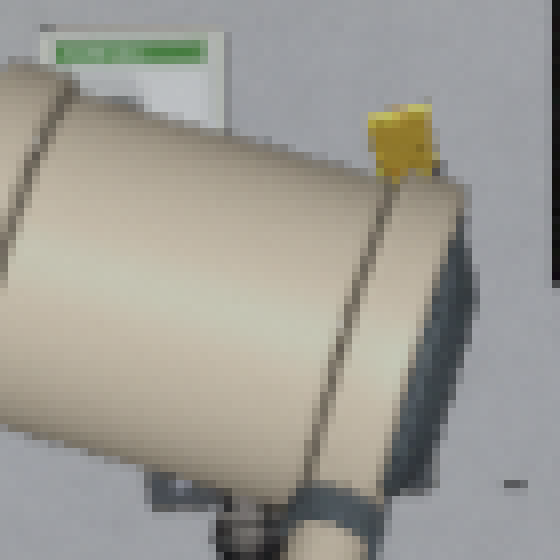

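```bash
python3 -c "
from h import *
d=dict(np.load('f0.npz')); d=dict(K=d['sK'],view=d['sv'])
for o in(0,-.5): print(wz(d,301.2+o,210.5+o,.131),wz(d,320.5+o,212.5+o,.131),wz(d,309.2+o,228.5+o,.082))
"
```

```text
[ 0.47868344 -0.07016858  0.131     ] [ 0.42799227 -0.07094603  0.131     ] [ 0.45331682 -0.06170897  0.082     ]
[ 0.48022616 -0.07222579  0.131     ] [ 0.42945706 -0.07299579  0.131     ] [ 0.45483894 -0.06368459  0.082     ]
```

Request:
play_rows([
  [0,0,-0.011,0.1,-0.4,3.5,100],
  [0,0,0,0,0,3.5,100],
  [0,0,0,0,0,2.5,100],
  [0,0,0,0,0,2.3,100],
  [0,0,0,0,0,0,100],
])

```text
time_s: 9.08
tool_pos: [0.4536, -0.0557, 0.1172]
eef_rot: [[0.996, 0.087, -0.005], [0.087, -0.996, 0.001], [-0.005, -0.002, -1.0]]
wrist_force: [-0.7, 1.0, 0.3]
finger_gap: 0.0853
```

```bash
python3 -c "
from h import *
to([.4547,-.062,.12],.08)
d=grab('side'); crop('s5c.png',d['pixels'],265,170,90,100,6)
"
```

```text
t 9.0833 pos [ 0.4536 -0.0557  0.1172] yaw 0.088 shift cm (current axes) [ 0.06  0.63 -0.29] n 0.1674987935318334
rotvec [-0.002  0.005  0.008] shift in target axes [ 0.06  0.63 -0.28]
```

View pics/s5c.png

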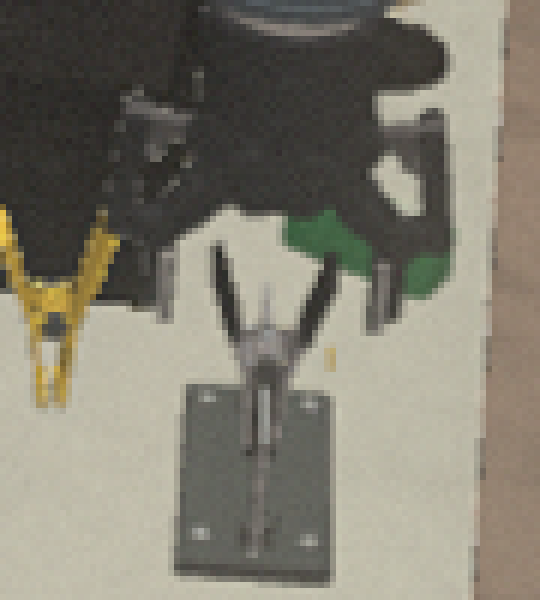

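Request:
play_rows([
  [0,0,-0.008,0.1,0.6,-0.3,100],
  [0,0,0,0,0,0,100],
  [0,0,0,0,0,0,100],
])

```text
time_s: 9.38
tool_pos: [0.4579, -0.0635, 0.1249]
eef_rot: [[0.995, 0.096, 0.003], [0.096, -0.995, -0.001], [0.003, 0.001, -1.0]]
wrist_force: [0.7, 0.3, 0.1]
finger_gap: 0.085
```

```bash
python3 -c "
from h import *
to([.4547,-.062,.12],.08)
"
```

```text
t 9.3833 pos [ 0.4579 -0.0635  0.1249] yaw 0.096 shift cm (current axes) [-0.3  -0.19  0.48] n 0.1439445736195153
rotvec [ 0.001 -0.003  0.016] shift in target axes [-0.3  -0.18  0.49]
```

Request:
play_rows([
  [0,0,0,0,0,0,100],
  [0,0,0,0,0,0,100],
])

```text
time_s: 9.55
tool_pos: [0.4571, -0.0633, 0.124]
eef_rot: [[0.995, 0.096, 0.001], [0.096, -0.995, -0.0], [0.001, 0.0, -1.0]]
wrist_force: [-0.9, 0.1, 0.4]
finger_gap: 0.0854
```

Request:
play_rows([
  [0,0,0,0,0,0,100],
  [0,0,0,0,0,0,100],
])

```text
time_s: 9.72
tool_pos: [0.4568, -0.0632, 0.1235]
eef_rot: [[0.995, 0.097, 0.0], [0.097, -0.995, -0.0], [0.0, 0.0, -1.0]]
wrist_force: [-0.9, 0.5, -0.4]
finger_gap: 0.0856
```

Request:
play_rows([
  [0,0,0.016,-0.2,-0.1,0.3,100],
  [0,0,0,0,0,0,100],
  [0,0,0,0,0,0,100],
  [0,0,0,0,0,0,100],
])

```text
time_s: 10.05
tool_pos: [0.4546, -0.0624, 0.1202]
eef_rot: [[0.997, 0.081, -0.0], [0.081, -0.997, 0.0], [-0.0, -0.0, -1.0]]
wrist_force: [0.4, -0.9, -0.1]
finger_gap: 0.0856
```

Request:
play_rows([
  [0,0,0,0,0,0,50],
  [0,0,0,0,0,0,30],
  [0,0,0,0,0,0,10],
  [0,0,0,0,0,0,0],
  [0,0,0,0,0,0,0],
  [0,0,0,0,0,0,0],
])

```text
time_s: 10.55
tool_pos: [0.4548, -0.0626, 0.1211]
eef_rot: [[0.997, 0.081, 0.001], [0.081, -0.997, -0.001], [0.001, 0.001, -1.0]]
wrist_force: [-5.3, -0.9, 22.5]
finger_gap: 0.0245
```

```bash
python3 -c "
from h import *
to([.4547,-.062,.12],.08); print(status.observe()['finger_gap'])
d=grab('side'); crop('s6c.png',d['pixels'],265,170,90,100,6)
"
```

```text
t 10.55 pos [ 0.4548 -0.0626  0.1211] yaw 0.081 shift cm (current axes) [-0.01 -0.06  0.11] n 0.029489180463876063
rotvec [ 0.001 -0.001  0.001] shift in target axes [-0.01 -0.06  0.11]
0.024463484295910304
```

View pics/s6c.png

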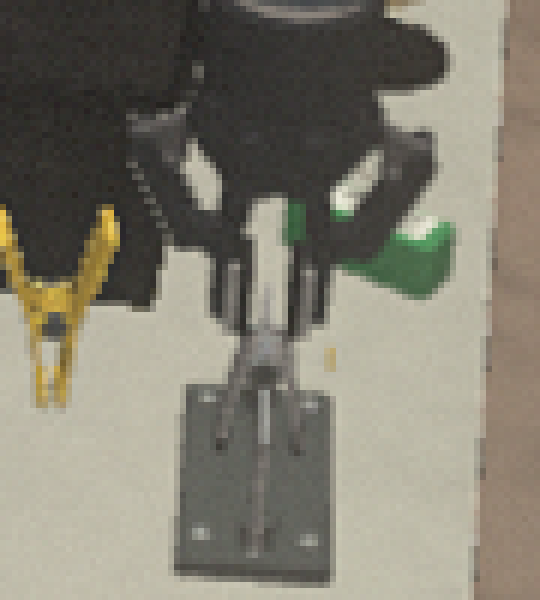

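Request:
play_rows([
  [0,0,0,0,0,-0.5,0],
  [0,0,0,0,0,-1.0,0],
  [0,0,0,0,0,-1.5,0],
  [0,0,0,0,0,-2.0,0],
  [0,0,0,0,0,-2.5,0],
  [0,0,0,0,0,-2.5,0],
  [0,0,0,0,0,-1.0,0],
  [0,0,0,0,0,0,0],
])

```text
time_s: 11.27
tool_pos: [0.4557, -0.0627, 0.2325]
eef_rot: [[0.997, 0.081, 0.004], [0.081, -0.997, -0.001], [0.004, 0.001, -1.0]]
wrist_force: [0.4, -0.7, -0.5]
finger_gap: 0.0244
```

Request:
play_rows([
  [0,0,0,0,0,0,0],
  [0,0,0,0,0,0,0],
  [0,0,0,0,0,0,0],
])

```text
time_s: 11.52
tool_pos: [0.4541, -0.0622, 0.2292]
eef_rot: [[0.997, 0.081, -0.002], [0.081, -0.997, 0.001], [-0.002, -0.001, -1.0]]
wrist_force: [-0.6, 0.0, -0.6]
finger_gap: 0.0246
```

```bash
python3 -c "
from h import *
to([.563,.188,.23],-.171); print(status.observe()['finger_gap'])
d=grab('side'); crop('s7c.png',d['pixels'],255,130,90,100,6)
"
```

```text
t 11.5167 pos [ 0.4541 -0.0622  0.2292] yaw 0.081 shift cm (current axes) [ 12.88 -24.06  -0.09] n 6.544326346697954
rotvec [-0.     0.002  0.252] shift in target axes [  6.47 -26.51  -0.08]
0.02461650044458265
```

View pics/s7c.png

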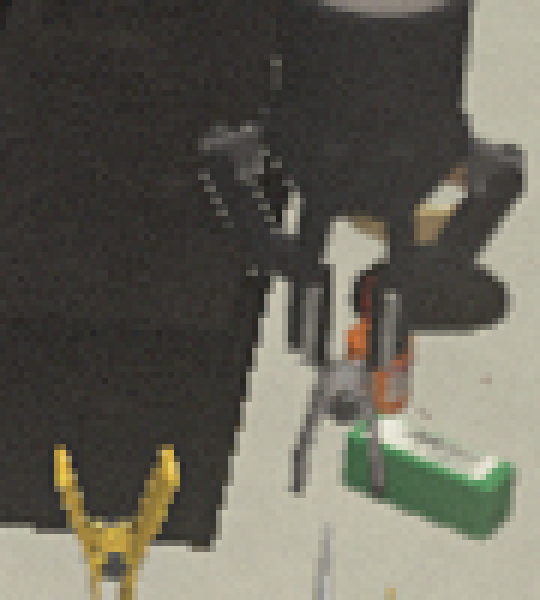

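Request:
play_rows([
  [0,0,0.063,0,0,-0.5,0],
  [0,0,0.063,0,0,-0.5,0],
  [0,0,0.063,0,0,0,0],
  [0,0,0.063,0,0,0,0],
  [0,0,0,0.8,-2.5,0,0],
  [0,0,0,0.8,-3.0,0,0],
  [0,0,0,0.8,-3.3,0,0],
  [0,0,0,0.8,-3.3,0,0],
])

```text
time_s: 12.23
tool_pos: [0.507, 0.0526, 0.2395]
eef_rot: [[0.985, -0.171, -0.001], [-0.171, -0.985, -0.0], [-0.001, 0.0, -1.0]]
wrist_force: [0.7, -0.3, 0.1]
finger_gap: 0.0243
```

Request:
play_rows([
  [0,0,0,0.8,-3.3,0,0],
  [0,0,0,0.8,-3.3,0,0],
  [0,0,0,0.8,-3.0,0,0],
  [0,0,0,0.5,-2.5,0,0],
  [0,0,0,0.3,-1.5,0,0],
  [0,0,0,0,0,0,0],
  [0,0,0,0,0,0,0],
  [0,0,0,0,0,0,0],
])

```text
time_s: 12.9
tool_pos: [0.561, 0.1791, 0.2398]
eef_rot: [[0.985, -0.17, -0.001], [-0.17, -0.985, -0.001], [-0.001, 0.001, -1.0]]
wrist_force: [0.2, 0.0, -0.6]
finger_gap: 0.0244
```

```bash
python3 -c "
from h import *
to([.563,.188,.23],-.171); print(status.observe()['finger_gap'])
d=grab('side'); crop('s8c.png',d['pixels'],200,200,100,120,6)
"
```

```text
t 12.9 pos [0.561  0.1791 0.2398] yaw -0.171 shift cm (current axes) [ 0.05 -0.92  0.98] n 0.3212061559763921
rotvec [ 0.001  0.001 -0.   ] shift in target axes [ 0.05 -0.91  0.98]
0.024448756972034517
```

View pics/s8c.png

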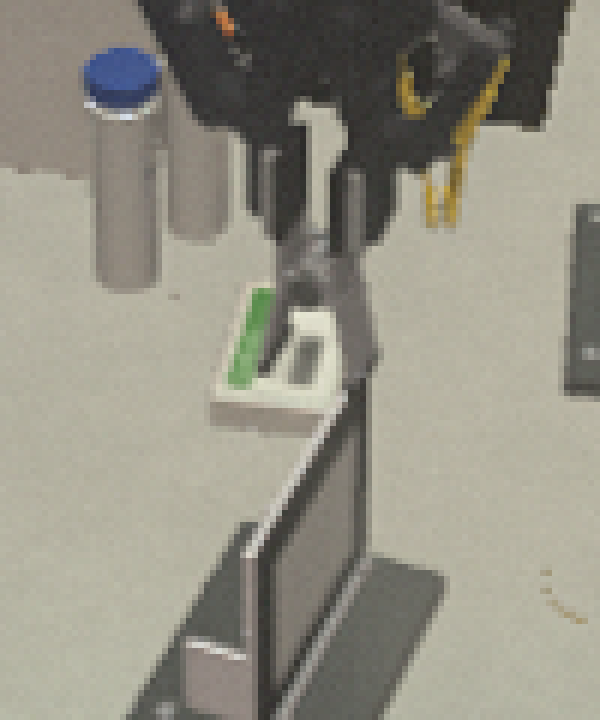

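Request:
play_rows([
  [0,0,0,0.1,-0.9,0,0],
  [0,0,0,0,0,1.0,0],
  [0,0,0,0,0,1.0,0],
  [0,0,0,0,0,0.8,0],
  [0,0,0,0,0,0,0],
  [0,0,0,0,0,0,0],
  [0,0,0,0,0,0,0],
])

```text
time_s: 13.53
tool_pos: [0.564, 0.1886, 0.2122]
eef_rot: [[0.985, -0.17, -0.0], [-0.17, -0.985, -0.0], [-0.0, 0.0, -1.0]]
wrist_force: [-0.0, -0.1, -1.0]
finger_gap: 0.0245
```

```bash
python3 -c "
from h import *
to([.5635,.188,.183],-.171); print(status.observe()['finger_gap'])
d=grab('side'); crop('s9c.png',d['pixels'],215,230,70,80,8)
t=grab('top'); crop('t9c.png',t['pixels'],150,170,80,60,9)
"
```

```text
t 13.5333 pos [0.564  0.1886 0.2122] yaw -0.171 shift cm (current axes) [-0.04  0.07  2.92] n 0.7014506076741402
rotvec [ 0.  0. -0.] shift in target axes [-0.04  0.07  2.92]
0.024517027630743125
```

View pics/s9c.png

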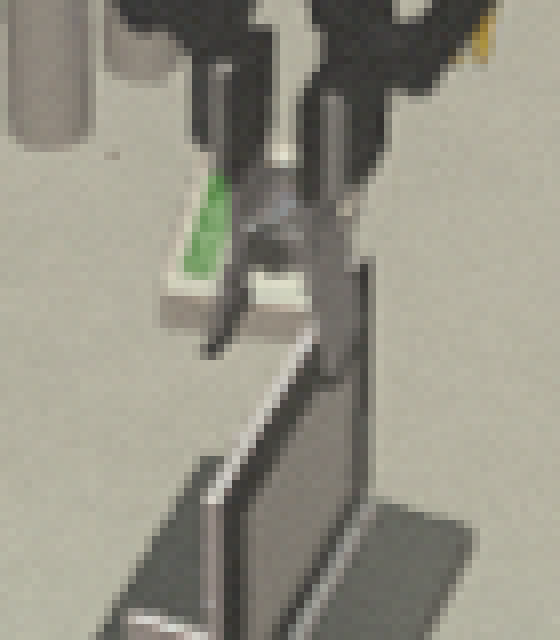

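View pics/t9c.png

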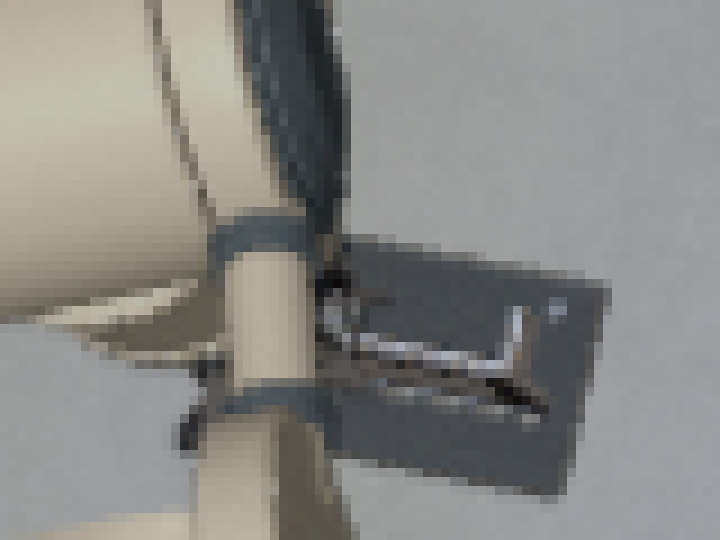

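```bash
python3 -c "
from h import *
f=np.load('f0.npz'); S=dict(K=f['sK'],view=f['sv'])
c,s=np.cos(-.171),np.sin(-.171); R=np.array([[c,-s,0],[s,c,0],[0,0,1]]); o=np.array([.563,.188,0]); tc=np.array([.564,.1886,.2122])
for x in(-.0165,.0165): print('pred',px(S,tc+R@np.array([x,.014,-.085])))
print('edge ends pred',px(S,o+R@[.0025,.055,.115]),px(S,o+R@[.0025,-.055,.115]))
for p in[(241.2,274),(256,277.2)]:
  for off in(0,-.5): print((R.T@(wz(S,p[0]+off,p[1]+off,.127)-o)).round(4))
"
```

```text
pred [255.48677665 277.84687947]
pred [241.51762007 274.28501865]
edge ends pred [241.1094885 291.8866792] [258.47165759 260.94621573]
[0.0185 0.0139 0.127 ]
[0.0201 0.0128 0.127 ]
[-0.0159  0.0122  0.127 ]
[-0.0143  0.011   0.127 ]
```

Request:
play_rows([
  [0,0,0,-0.1,0,0.3,0],
  [0,0,0,0,0,0.7,0],
  [0,0,0,0,0,0.8,0],
  [0,0,0,0,0,0.7,0],
  [0,0,0,0,0,0.4,0],
  [0,0,0,0,0,0,0],
  [0,0,0,0,0,0,0],
  [0,0,0,0,0,0,0],
])

```text
time_s: 14.3
tool_pos: [0.5632, 0.1889, 0.1834]
eef_rot: [[0.985, -0.17, 0.0], [-0.17, -0.985, 0.0], [0.0, -0.0, -1.0]]
wrist_force: [-0.4, 1.0, -1.2]
finger_gap: 0.0245
```

Request:
play_rows([
  [0,0,0,0,0,0,0],
  [0,0,0,0,0,0,0],
  [0,0,0,0,0,0,0],
  [0,0,0,0,0,0,0],
])

```text
time_s: 14.63
tool_pos: [0.5631, 0.1888, 0.1834]
eef_rot: [[0.985, -0.17, 0.0], [-0.17, -0.985, 0.0], [0.0, -0.0, -1.0]]
wrist_force: [-0.2, 0.3, -0.3]
finger_gap: 0.0244
```

```bash
python3 -c "
from h import *
to([.563,.188,.183],-.171); print(status.observe()['finger_gap'])
d=grab('side'); crop('s10c.png',d['pixels'],215,230,70,80,8)
t=grab('top','t10.png')
for q in ('clip_pivot','tip_far','tip_near'): print(q,[(m['centre'],m['score']) for m in nets.mark_of('side',q)[:3]])
"
```

```text
t 14.6333 pos [0.5631 0.1888 0.1834] yaw -0.171 shift cm (current axes) [0.01 0.08 0.04] n 0.022812079740211384
rotvec [-0. -0.  0.] shift in target axes [0.01 0.08 0.04]
0.024384988176951866
clip_pivot [([265.7, 250.9], 0.68), ([243.8, 219.4], 0.65)]
tip_far [([283.3, 244.4], 0.67)]
tip_near [([286.3, 260.8], 0.59)]
```

View pics/s10c.png

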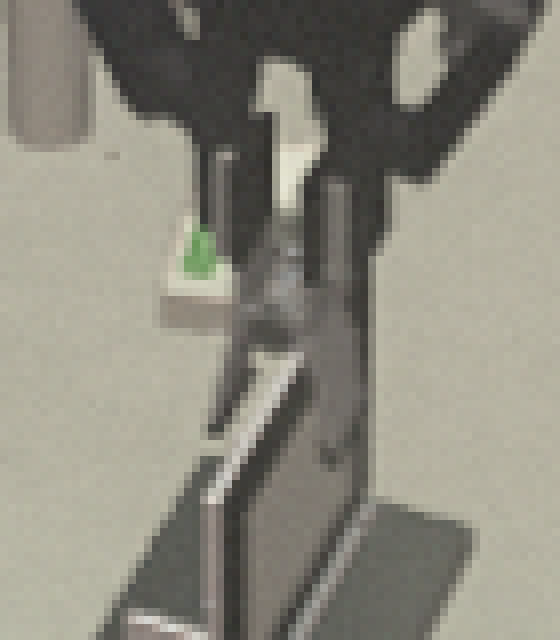

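```bash
python3 -c "
from h import *
f=np.load('f0.npz'); S=dict(K=f['sK'],view=f['sv'])
c,s=np.cos(-.171),np.sin(-.171); R=np.array([[c,-s,0],[s,c,0],[0,0,1]]); o=np.array([.563,.188,0])
for p in[(242,284.2),(256.3,287.5)]:
  for off in(0,-.5): print((R.T@(wz(S,p[0]+off,p[1]+off,.098)-o)).round(4))
print('pivot',(R.T@(wz(S,250.9,265.7,.144)-o)).round(4))
"
```

```text
[0.0163 0.0148 0.098 ]
[0.018  0.0137 0.098 ]
[-0.0175  0.0135  0.098 ]
[-0.0159  0.0124  0.098 ]
pivot [ 0.0014 -0.0014  0.144 ]
```

```bash
python3 -c "
from h import *
print(job.hand_in()); s=status.observe(); print(s['time_s'],s['tool_pos'],s['finger_gap'],s['wrist_force'])"
```

```text
the job is handed in; nothing more can be done
None
the job is handed in; nothing more can be done
```

I pushed the leaf up until it stopped against the back plate. I then squeezed the steel clip on the rail, lifted it clear and brought its open jaws down over the middle of the holder's edge. I handed it in at about 15 s, still squeezing the clip; no verdict is reported.

- **Leaf:** the push stopped dead at about 13 N, where the leaf should meet the plate. The side picture taken after I backed off showed it flat.
- **Clip position:** in the last side picture the jaw ends measure about 17 mm behind and 17 mm in front of the edge's middle plane (roughly 2 mm uncertainty). The pivot was within about 2 mm of the middle along the edge.
- **Heights:** these come from the grasp, not a separate measurement. They put the pivot about 29 mm above the edge and the jaw ends about 17 mm below it.
- **Grip and contact:** the finger gap held at 24.4 mm, about what the grips measure at their stop. Wrist force was under 1 N, so I saw no sign of the clip touching the holder.
- **Other things:** I saw nothing on the bench disturbed in the views I took, but did not re-measure the bystanders. The yellow look-alike was not touched.

One network reading disagreed: it gave a second, low-quality clip point at the wrong place in the side picture, near the tubes, so I ignored it.

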